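Loosen the spice jar and run the mill

ROBOT

A 6-joint arm with a two-finger parallel gripper is mounted at the origin on the work surface. World frame = base frame: x ahead of the robot, y to its left, z up, the work surface at z = 0. Lengths are in m, angles in rad, forces in N, time in s.
With the tool pointing down it reaches from about 0.225 to 0.875 m from the base axis. Payload 3.4 kg.
Tool frame: the origin (TCP) lies at the very end of the fingers, on their centre line; the grasp point (between the pads) lies 19 mm behind it; z points along the fingers, y is the direction in which the jaws open and shut (so a half turn about z gives the same grasp; the last joint's range is limited). The gripper opens to 85 mm and grips with 20 to 120 N. Pads are 22 mm wide; open, the fingers measure 114 mm over their backs; the gripper's body (76 mm by 85 mm) begins 54 mm behind the grasp point. The pads swing forward as they close: fully open they stand 13 mm farther back than shut.
Start: joints at [-1.398, 0.276, 1.505, -0, 1.361, -0.121], TCP at [0.167, -0.55, 0.231] pointing down, gripper open.
Joint ranges: [-2.89, 2.89], [-0.75, 2.08], [0.22, 2.7], [-1.18, 4.32], [0.11, 2.71], [-2.7, 2.7]. Speed limits (rad/s): [2.57, 2.57, 3.14, 3.14, 3.14, 3.14].

INTERFACE

Orientations are given as a unit quaternion [w, x, y, z].
In Python, from rig import manip, eyes gives the robot as it stands. The module is installed in compiled form; this text tells all that it offers.
- The arm moves only by the tool servo_tool, never from a script. Its argument "deltas" is one flat list of numbers, 6 for each row, row after row: the shift along the tool's x, y, z in cm, then the turn, a rotation vector about the tool's x, y, z in degrees. A call has 1 to 20 rows; each row shifts and turns the pose as measured when the row begins, along the tool's axes as they then stand; what a row does not reach is not made up. A row lasts 1/10 s, in which the tool goes at most 50 mm and 8.59 degrees, less where a joint would pass 70% of its speed; a pose out of reach is approached as far as the arm can. A call with a gripper value outside its range is refused whole. "jaw" is the finger opening in cm, from 0 to 8.54, set as the call begins (left out, the last holds). The fingers move at their own pace and stop on an object; "grip_force" is the grip in N (left out, the last holds). Time passes only in rows, so rows that do not move let the fingers close. It gives the time, the measured TCP pose, the force and the opening at its end, in the units of the state.
- manip.get_state(): the state, without advancing time (a new reading comes with each control period).
- eyes.get_image(name): name is "scene" or "top" or "wrist"; returns (picture, depth): 480x640x3 uint8, red, green, blue; 480x640 float32, m along the optical axis (not along the pixel's ray), 0 where there is no reading.
- eyes.get_calibration(name): a dict with "camera_matrix" (3x3 intrinsics, pixels), "rvec" (rotation vector, rad) and "tvec" (3), from world to camera coordinates, as OpenCV has them. Camera axes: x right, y down, z forward; pixel columns grow to the right and rows downward; lengths in m; the calibration is good to about 2 mm. A picture is of the moment at which its call begins: read the wrist's pose just before it. get_calibration takes no time and is no camera call; for the wrist camera it gives the pose at the moment of the call.
- manip.sign_off(): hands the job in, once; it reports no verdict.
The state is a dict: "clock": time; "qpos": joint angles; "qd": joint speeds; "effort": joint torques, N m; "position": TCP position; "ee_rot": TCP orientation; "contact_force": force on the tool from outside, world axes, zero at the start; "moment": the same for the moment, N m; "width": finger opening in m.
Only numpy, scipy, OpenCV 4.12 (cv2) and the standard library are available. Lean on these libraries where they do the work, as an engineer would, in place of code of your own. Each camera call takes 0.05 s, during which the arm holds its last target.

TASK

The spices in the closed steel jar have packed down: lift the jar, turn it over so that its lid points steeply downwards for about a second, then turn it upright again, set it in the round seat of the mill and let go of it. Only when the jar stands in its seat, press the mill's spring-return lever down past its first two clicks to the third and hold it there with the gripper; the program finishes while the robot is still holding the lever down. Leave the mug, the bottle and the salami alone.

Things in the scene. Friction and masses are not known exactly. Their poses are not given: they have to be found in the camera images.
- jar_center (a point): Centre of the closed jar, on its axis, half-way up: round steel can 56 mm in diameter, 108 high, black plastic lid 60 in diameter, 24 high, with a flat button (24 wide, 8 high) on it; 140 mm in all. Starts standing on the table; z points from bottom to lid. 0.2 to 0.4 kg, balanced near this point. Tipped 120 degrees or more from upright counts as turned over.
- mill: The spice mill's motor base, fixed: a white box, 150 mm along its x, 250 along its y, 80 high; origin at the centre of its underside, z up. The round seat is on top in its +y half, the lever at its -y end.
- mill_seat (a point): Centre of the floor of the mill's round seat, 84 mm above the table; the jar's bottom rests on it (the seated jar's centre is 70 mm above this point). A dark ring stands 12 mm above the floor, inner diameter 68 mm, outer 86, so the jar has 6 mm play all round. Axes as the mill's.
- lever_bar (a point): Centre of the lever's handle: a black round bar, 20 mm thick, 64 long, level, along this frame's x (the mill's x), at the end of a thin steel arm. With the lever up it is 165 mm above the table, at the third click 55 mm.
- lever_hinge (a point): The lever's fixed pivot, 110 mm above the table, axis along x; axes as the mill's. The arm, 110 mm from here to the bar's middle, points to the mill's -y, 0.525 rad above level when up, and 0.525 - q above level at joint value q. Two metal cheeks and a studded disc stand within 52 mm of the pivot; beyond that arm and bar are free all round.
- lever (a joint): Lever angle in rad: 0 up (rest), growing as the bar is pressed down. Clicks, felt as bumps of about 2 N, at 0.35 (first), 0.70 (second), 1.05 (third); dead stop at 1.12. A spring returns it to 0 from anywhere when let go; pressing takes about 6 N at the top, 10 to 12 N near the third click. 0.95 to 1.12 counts as the third position.
- mug: White ceramic mug, 76 mm in diameter, 80 high, handle on its +y side; origin at the centre of its underside. Bystander; jar and mug may stand in each other's place.
- bottle: Clear drinking bottle, 64 mm in diameter, 200 high; origin at the centre of its underside. Bystander, beyond the mill.
- salami: A salami, 52 mm thick, 172 long along its y, lying on a board (130 by 280 mm, 15 thick) beyond the mill; origin at the centre of its underside. Bystander.
Not all that is in view belongs to the job. What is shaped like the part that bears jar_center but purple or yellow is not meant.

How it is judged:
On the way, in this order (a step that is already met when the one before it is completed fails the run):
1. the jar is turned over, tipped at least 120 degrees from upright (angle between jar_center's own z axis and vertical above 2.09 rad), for 0.3 s.
2. the jar stands upright in the mill's seat and is let go (horizontal distance between jar_center and mill_seat below 0.012 m and z of jar_center in the frame of mill_seat between 0.064 and 0.076 m and angle between jar_center's own z axis and vertical below 0.1 rad and contact force between jar and the arm below 0.2 N and contact force between jar and the fingers below 0.2 N and linear speed of jar below 0.03 m/s), for 0.3 s.
3. the lever is pressed to its third position (value of joint lever above 0.95 rad), for 0.3 s.
At the end, for the whole second after the job is handed in: The jar stands upright in the seat (12 mm, 0.1 rad), bottom on its floor, not touched by the robot; the robot presses the lever with over 4 N and holds it at 0.95 rad or more; mug, bottle and salami are within 30 mm of where they were, mug and bottle standing (horizontal distance between jar_center and mill_seat below 0.012 m and z of jar_center in the frame of mill_seat between 0.064 and 0.076 m and angle between jar_center's own z axis and vertical below 0.1 rad and contact force between jar and the arm below 0.2 N and contact force between jar and the fingers below 0.2 N and value of joint lever above 0.95 rad and (contact force between lever and the fingers above 4 N or contact force between lever and the arm above 4 N) and not (distance of mug from where it was at the start of the episode above 0.03 m) and not (distance of bottle from where it was at the start of the episode above 0.03 m) and not (distance of salami from where it was at the start of the episode above 0.03 m) and not (angle between mug's own z axis and vertical above 0.4 rad) and not (angle between bottle's own z axis and vertical above 0.4 rad)); the arm keeps its last pose, push and grip.
It fails at once if the lever is pressed (beyond 0.2 rad) while the jar does not stand in its seat (value of joint lever above 0.2 rad and not (horizontal distance between jar_center and mill_seat below 0.012 m and z of jar_center in the frame of mill_seat between 0.064 and 0.076 m and angle between jar_center's own z axis and vertical below 0.1 rad)).
It fails at once if the mug, bottle or salami is shoved more than 30 mm or tipped (distance of any of mug, bottle, salami from where it was at the start of the episode above 0.03 m or angle between any of mug, bottle's own z axis and vertical above 0.4 rad).
It also fails if it takes over 72 s, if anything falls off the work surface, if the arm or the gripper's body presses on something with over 40 N, if the wrist force passes 120 N, or if a joint passes its speed limit or range.

## Working session

There is one attempt and no reset: what is moved stays moved. The work goes in short steps, Python scripts to look and compute and a tool call to move; the robot and the scene stay as the last step left them, time stands still between calls to the robot, and variables do not carry over. Pictures are saved under pics/ and viewed, and the job is handed in when it is done.

Besides the shell and the picture viewer there is one more tool, called after "Emit:" by a JSON object that holds its "fn" and its "kwargs", one argument or row to a line. servo_tool: Moves the arm, as the interface text tells. Its arguments: {"type":"object","properties":{"deltas":{"type":"array","items":{"type":"number"}},"jaw":{"type":"number"},"grip_force":{"type":"number"}},"required":["deltas"]}

```bash
mkdir -p pics; ls; python3 - <<'E'
from rig import manip, eyes
import cv2, numpy as np
print(manip.get_state())
for n in ("scene","top"):
    im,d=eyes.get_image(n); c=eyes.get_calibration(n)
    cv2.imwrite(f"pics/{n}0.png",im[:,:,::-1]); np.savez(f"{n}0.npz",im=im,d=d,K=c["camera_matrix"],r=c["rvec"],t=c["tvec"])
    R=cv2.Rodrigues(np.array(c["rvec"],float))[0]; print(n,c["camera_matrix"],-R.T@np.array(c["tvec"]).ravel(),R)
E
```

```text
pics
{'clock': 0.0, 'qpos': array([-1.39800293e+00,  2.76571004e-01,  1.50611740e+00, -1.01892829e-05,
        1.36070166e+00, -1.20942873e-01]), 'qd': array([ 0.00050201,  0.00019673, -0.00055679,  0.00116125, -0.00062556,
       -0.0003856 ]), 'effort': array([-1.00643727e-03, -4.16778052e+01, -2.45809704e+01, -3.03642601e-04,
        1.12004988e-02, -3.09653785e-06]), 'position': array([ 0.16641205, -0.54984518,  0.23045966]), 'ee_rot': array([-8.98271445e-04,  9.89233692e-01,  1.46341704e-01, -2.82764762e-05]), 'contact_force': array([ 0.99198189, -0.018742  , -0.72365759]), 'moment': array([ 0.02013547, -0.01703963,  0.01822994]), 'width': 0.08552819818041038}
scene [[496.57981615   0.         318.33551287]
 [  0.         496.57981615 235.37377322]
 [  0.           0.           1.        ]] [ 1.00918616 -0.21050837  0.88797563] [[ 5.57579103e-01  8.30123811e-01 -5.12014862e-05]
 [ 7.10530193e-01 -4.77282131e-01 -5.17057649e-01]
 [-4.29246304e-01  2.88264160e-01 -8.55950574e-01]]
top [[439.33504018   0.         321.12409886]
 [  0.         439.33504018 243.5351899 ]
 [  0.           0.           1.        ]] [0.53304539 0.05089968 0.92844708] [[ 0.00703782 -0.9998117  -0.01808387]
 [-0.99600689 -0.00539923 -0.08911302]
 [ 0.0889986   0.01863882 -0.99585734]]
```

View pics/scene0.png

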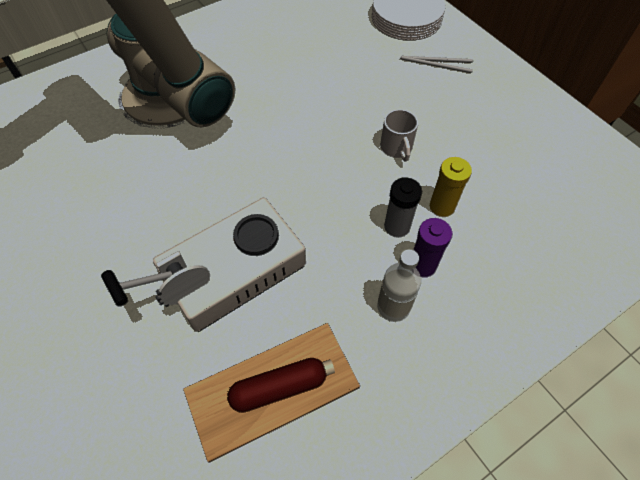

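View pics/top0.png

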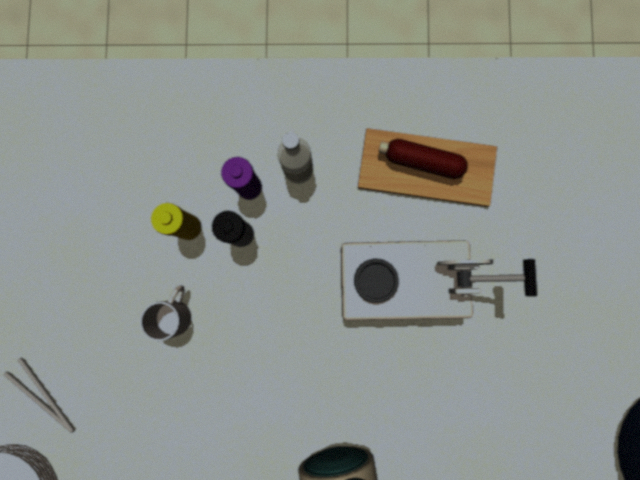

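The scene picture shows three jars. The steel one with a black lid is at scene (403,205) / top (230,228), yellow at (453,187) / (168,218), and purple at (433,248) / (240,173). The mug is at (400,133), the bottle at (400,290), the seat ring at (256,235) and the lever bar at (115,287). I choose the steel jar with the black lid, and next I'll crop it and measure.

```bash
cat > h.py <<'E'
import numpy as np, cv2
def load(f):
    z=np.load(f); return z["im"],z["d"],z["K"],cv2.Rodrigues(z["r"].astype(float))[0],z["t"].astype(float).ravel()
def cloud(d,K,R,t):
    v,u=np.mgrid[0:d.shape[0],0:d.shape[1]]
    P=np.stack([(u-K[0,2])/K[0,0]*d,(v-K[1,2])/K[1,1]*d,d],-1)
    return (P-t)@R
def ray(u,v,z,K,R,t):
    dr=R.T@np.array([(u-K[0,2])/K[0,0],(v-K[1,2])/K[1,1],1]); c=-R.T@t
    return c+dr*(z-c[2])/dr[2]
E
python3 - <<'E'
from h import *
ims=[]
for n,(u,v) in (("scene",(403,205)),("top",(230,228))):
    im,d,K,R,t=load(n+"0.npz")
    ims.append(cv2.resize(im[v-50:v+50,u-50:u+50,::-1],(400,400),interpolation=cv2.INTER_CUBIC))
    W=cloud(d,K,R,t); ok=d>0
    x,y,z=W[...,0],W[...,1],W[...,2]
    print(n,"table z",np.median(z[ok&(abs(z)<.03)]))
    hsv=cv2.cvtColor(im,cv2.COLOR_RGB2HSV)
    def rep(nm,m):
        p=W[m&ok]; 
        if len(p)<5: print(nm,len(p));return
        c,r=cv2.minEnclosingCircle(p[:,:2].astype(np.float32))
        print(nm,len(p),"med",np.median(p,0).round(4),"lo",np.percentile(p,2,0).round(4),"hi",np.percentile(p,98,0).round(4),"circ",np.round(c,4),round(r,4))
    # mill top
    m=(z>.074)&(z<.086)&(x>.3)&(x<.75)&(y<.1)&(hsv[...,2]>120)
    p=W[m&ok]; rr=cv2.minAreaRect(p[:,:2].astype(np.float32)); print("mill",rr)
    m=(z>.155)&(z<.185)&(hsv[...,2]<60)&(y<-.2); rep("bar",m)
    if m.sum()>5:
        p=W[m&ok][:,:2].astype(np.float32); print(cv2.minAreaRect(p), cv2.fitLine(p,cv2.DIST_L2,0,.01,.01).ravel())
    m=(hsv[...,2]<90)&(z>.09)&(z<.105)&(y>-.2)&(y<0)&(x<.6); rep("ring",m)
    m=(hsv[...,2]<80)&(z>.08)&(z<.091)&(y>-.2)&(y<0)&(x<.6); rep("floor",m)
    for zz in ((.128,.134),(.137,.146)):
        m=(hsv[...,2]<90)&(z>zz[0])&(z<zz[1])&(y>.1)&(y<.4)&(hsv[...,1]<120); rep("lid%s"%(zz,),m)
    for nm,lo,hi in (("purple",130,155),("yellow",22,35),):
        m=(hsv[...,0]>=lo)&(hsv[...,0]<=hi)&(hsv[...,1]>120)&(z>.12)&(z<.15)&(y>0); rep(nm,m)
    m=(z>.15)&(z<.22)&(y>0)&(x>.5); rep("bottle",m)
    m=(z>.07)&(z<.09)&(y>.1)&(x<.6); rep("mug",m)
cv2.imwrite("pics/crop.png",np.hstack(ims))
E
```

```text
scene table z -0.00029059415764954796
mill ((0.5412908792495728, -0.0972767025232315), (0.1491091251373291, 0.24726329743862152), 1.4384281635284424)
bar 473 med [ 0.5517 -0.2915  0.1733] lo [ 0.5169 -0.301   0.1628] hi [ 0.5781 -0.283   0.1768] circ [ 0.5472 -0.2927] 0.0328
((0.5469882488250732, -0.2921842336654663), (0.06447826325893402, 0.019035575911402702), 1.1842142343521118) [ 0.999682    0.02521578  0.55072105 -0.29173976]
ring 775 med [ 0.5447 -0.0529  0.0954] lo [ 0.0177 -0.1938  0.0905] hi [ 0.5806 -0.0015  0.1041] circ [ 0.2938 -0.1053] 0.2986
floor 1069 med [ 0.5372 -0.0406  0.0843] lo [ 0.0277 -0.1817  0.0809] hi [ 0.5809 -0.0052  0.0905] circ [ 0.2946 -0.1048] 0.2981
lid(0.128, 0.134) 503 med [0.6419 0.2342 0.1313] lo [0.6107 0.2098 0.1284] hi [0.6653 0.2645 0.1336] circ [0.4972 0.145 ] 0.2837
lid(0.137, 0.146) 103 med [0.6375 0.238  0.1394] lo [0.2346 0.1068 0.1373] hi [0.6485 0.2477 0.1421] circ [0.4326 0.1713] 0.2278
purple 794 med [0.7422 0.2183 0.1315] lo [0.7135 0.195  0.1217] hi [0.7674 0.2478 0.1411] circ [0.699  0.2257] 0.0705
yellow 643 med [0.6555 0.3457 0.1
[... 1031 characters left out ...]
[0.6354 0.2361 0.1325] lo [0.6079 0.1204 0.129 ] hi [0.7466 0.2646 0.1339] circ [0.4848 0.1136] 0.2698
lid(0.137, 0.146) 136 med [0.6347 0.2371 0.1407] lo [0.2153 0.1023 0.1377] hi [0.6456 0.2475 0.1442] circ [0.485  0.1077] 0.2716
purple 770 med [0.7331 0.2209 0.1332] lo [0.708  0.1964 0.1247] hi [0.761  0.2483 0.1423] circ [0.686  0.2249] 0.0776
yellow 831 med [0.6481 0.3471 0.1332] lo [0.6223 0.3222 0.1241] hi [0.6748 0.3766 0.1423] circ [0.6328 0.3003] 0.0831
bottle 372 med [0.77   0.1169 0.1997] lo [0.7612 0.104  0.1503] hi [0.7883 0.1308 0.2034] circ [0.7747 0.1178] 0.0165
mug 418 med [0.4605 0.3737 0.0794] lo [0.4219 0.3392 0.0703] hi [0.5034 0.4122 0.0834] circ [0.4683 0.3727] 0.0488
```

View pics/crop.png

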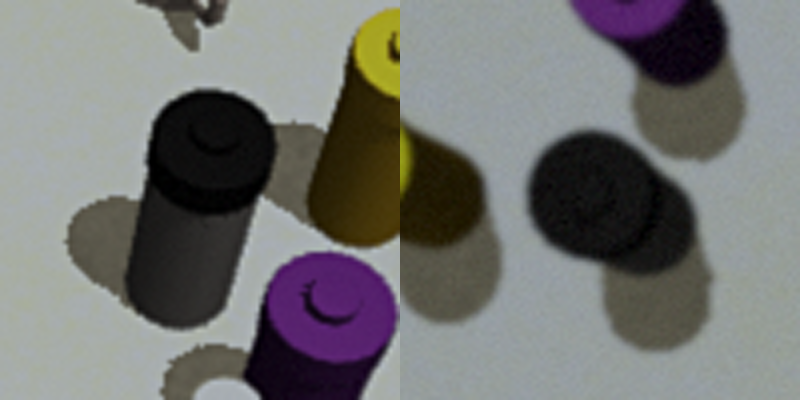

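The crop confirms the choice: a black lid with a button on a grey steel can. Yellow and purple are right beside it. Next I'll refine the jar, seat and lever positions with windowed masks and rays.

```bash
python3 - <<'E'
from h import *
for n in ("scene","top"):
    im,d,K,R,t=load(n+"0.npz"); W=cloud(d,K,R,t); x,y,z=W[...,0],W[...,1],W[...,2]
    v=im.max(2)
    def circ(m,nm):
        p=W[m][:,:2].astype(np.float32); c,r=cv2.minEnclosingCircle(p); 
        print(n,nm,len(p),np.round(c,4),round(r,4), "bbox mid",((np.percentile(p,1,0)+np.percentile(p,99,0))/2).round(4), "zmed",np.median(W[m][:,2]).round(4))
    circ((v<110)&(z>.126)&(z<.136)&(np.hypot(x-.636,y-.237)<.04),"lid")
    circ((z>.136)&(z<.146)&(np.hypot(x-.636,y-.237)<.03),"button")
    circ((z>.091)&(z<.103)&(np.hypot(x-.539,y+.041)<.055),"ringtop")
    # rays: ring outer contour at z=.096
    m=((v<110)&(np.hypot(x-.539,y+.041)<.06)&(z>.075)).astype(np.uint8)
    cs=max(cv2.findContours(m,0,1)[0],key=cv2.contourArea)[:,0]
    P=np.array([ray(a,b,.096,K,R,t)[:2] for a,b in cs],np.float32)
    print(n,"ring ray",cv2.fitEllipse(P))
E
```

```text
scene lid 555 [0.6385 0.2387] 0.0308 bbox mid [0.6386 0.2376] zmed 0.1313
scene button 106 [0.6376 0.2379] 0.0123 bbox mid [0.6382 0.238 ] zmed 0.1392
scene ringtop 541 [ 0.5398 -0.0372] 0.0434 bbox mid [ 0.5407 -0.0382] zmed 0.0953
scene ring ray ((0.5442910194396973, -0.03963683545589447), (0.08381801098585129, 0.09055487811565399), 70.33993530273438)
top lid 681 [0.6358 0.2377] 0.0302 bbox mid [0.6354 0.2374] zmed 0.1328
top button 141 [0.6359 0.2361] 0.0248 bbox mid [0.6405 0.2343] zmed 0.1405
top ringtop 542 [ 0.5388 -0.0383] 0.042 bbox mid [ 0.5383 -0.0383] zmed 0.0966
top ring ray ((0.5378563404083252, -0.03714055195450783), (0.08302353322505951, 0.08443070203065872), 99.12743377685547)
```

Emit:
{"fn": "servo_tool", "kwargs": {
  "deltas": [0,0,-4,0,0,0,0,0,-4,0,0,0],
  "jaw": 8.5,
  "grip_force": 100
}}

```text
clock: 0.3
position: [0.1657, -0.5459, 0.3046]
ee_rot: [-0.01, 0.989, 0.146, -0.0]
contact_force: [-0.1, -1.4, -0.5]
width: 0.0848
```

Emit:
{"fn": "servo_tool", "kwargs": {
  "deltas": [3.3,-3,0,0,0,0,3.3,-3,0,0,0,0,3.3,-3,0,0,0,0,3.3,-3,0,0,0,0,3.3,-3,0,0,0,0,3.3,-3,0,0,0,0,3.3,-3,0,0,0,0,3.3,-3,0,0,0,0,3.3,-3,0,0,0,0,3.3,-3,0,0,0,0,3.3,-3,0,0,0,0,3.3,-3,0,0,0,0,3.3,-3,0,0,0,0,3.3,-3,0,0,0,0,3.3,-3,0,0,0,0,3.3,-3,0,0,0,0,3.3,-3,0,0,0,0]
}}

```text
clock: 2.0
position: [0.5669, 0.1215, 0.31]
ee_rot: [-0.004, 0.99, 0.141, -0.002]
contact_force: [1.3, -0.9, 0.2]
width: 0.0846
```

```bash
cat >> h.py <<'E'
def go(st,target,yaw_y=None):
    """tool-frame shift (cm) and turn (deg) to TCP target, tool straight down with tool y at angle yaw_y"""
    from scipy.spatial.transform import Rotation as Ro
    q=st["ee_rot"]; R=Ro.from_quat([q[1],q[2],q[3],q[0]])
    s=R.inv().apply(np.array(target)-st["position"])*100
    y=R.as_matrix()[:,1]
    if yaw_y is None: yaw_y=np.arctan2(y[1],y[0])
    yv=np.array([np.cos(yaw_y),np.sin(yaw_y),0]); zv=np.array([0,0,-1.]); xv=np.cross(yv,zv)
    T=Ro.from_matrix(np.stack([xv,yv,zv],1))
    return s.round(2),(R.inv()*T).as_rotvec(degrees=True).round(2)
E
python3 - <<'E'
from rig import manip
from h import *
s=manip.get_state(); print({k:np.round(s[k],4) for k in("clock","qpos","position","ee_rot")}); print(go(s,(.637,.2378,.3),np.radians(-60)))
E
```

```text
{'clock': np.float64(2.0), 'qpos': array([0.0858, 0.2525, 1.346 , 0.0084, 1.547 , 1.3736]), 'position': array([0.5669, 0.1215, 0.31  ]), 'ee_rot': array([-0.0043,  0.99  ,  0.141 , -0.0017])}
(array([ 9.98, -9.2 ,  1.06]), array([ -0.53,   0.06, -13.79]))
```

Emit:
{"fn": "servo_tool", "kwargs": {
  "deltas": [3.3,-3,0.2,0,0,0,3.3,-3,0.2,0,0,0,3.3,-3,0.2,-0.5,0,0,0,0,0,0,0,-7,0,0,0,0,0,-7,0,0,0,0,0,0]
}}

```text
clock: 2.6
position: [0.6403, 0.2485, 0.2966]
ee_rot: [-0.001, 0.963, 0.269, -0.005]
contact_force: [-0.4, 0.3, 0.7]
width: 0.0854
```

```bash
python3 - <<'E'
from rig import manip,eyes
from h import *
s=manip.get_state(); print({k:np.round(s[k],4) for k in("clock","qpos","position","ee_rot")}); print(go(s,(.637,.2378,.2),np.radians(-60)))
c=eyes.get_calibration("wrist");im,d=eyes.get_image("wrist"); np.savez("w1.npz",im=im,d=d,K=c["camera_matrix"],r=c["rvec"],t=c["tvec"])
cv2.imwrite("pics/w1.png",im[:,:,::-1])
im,d,K,R,t=load("w1.npz");W=cloud(d,K,R,t); x,y,z=W[...,0],W[...,1],W[...,2]
m=(z>.126)&(z<.146)&(d>0)&(np.hypot(x-.637,y-.238)<.045); print(m.sum())
if m.sum()>20: print(cv2.minEnclosingCircle(W[m][:,:2].astype(np.float32)),np.median(W[m],0))
E
```

```text
{'clock': np.float64(2.6), 'qpos': array([2.6820e-01, 4.3290e-01, 1.1069e+00, 1.5000e-03, 1.6118e+00,
       1.2952e+00]), 'position': array([0.6403, 0.2485, 0.2966]), 'ee_rot': array([-8.000e-04,  9.632e-01,  2.686e-01, -5.000e-03])}
(array([-0.75,  0.79,  9.67]), array([-0.24,  0.53,  1.16]))
4226
((0.6363704204559326, 0.23917126655578613), 0.029935749247670174) [0.63816868 0.24041206 0.1316238 ]
```

View pics/w1.png

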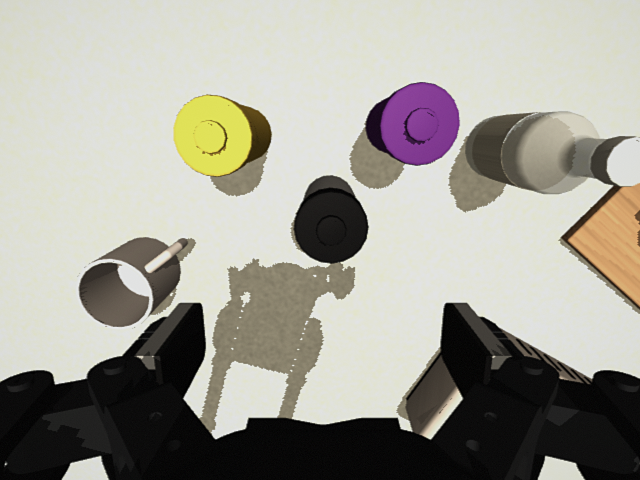

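The wrist view shows the black lid at (331,222), yellow at (212,135) and purple at (415,122), with the fingers clear of all three. All views agree on a jar centre near (0.637, 0.2385). I'll descend.

Emit:
{"fn": "servo_tool", "kwargs": {
  "deltas": [-0.7,0.7,3.5,-0.2,0.5,1,0,0,3.5,0,0,0,0,0,3.5,0,0,0,0,0,0,0,0,0,0,0,0,0,0,0]
}}

```text
clock: 3.15
position: [0.6379, 0.2362, 0.1917]
ee_rot: [0.0, 0.968, 0.252, 0.002]
contact_force: [0.7, -0.3, -0.1]
width: 0.0849
```

```bash
python3 - <<'E'
from rig import manip
from h import *
s=manip.get_state(); print(go(s,(.637,.2385,.093),np.radians(-60)),s["position"])
E
```

```text
(array([-0.01, -0.26,  9.87]), array([ 0.08, -0.22, -0.84])) [0.63793814 0.23622776 0.19170853]
```

Emit:
{"fn": "servo_tool", "kwargs": {
  "deltas": [0,-0.2,2,0,0,0,0,0,2,0,0,0,0,0,2,0,0,0,0,0,2,0,0,0,0,0,2,0,0,0,0,0,0,0,0,0]
}}

```text
clock: 3.75
position: [0.6477, 0.2393, 0.1054]
ee_rot: [0.0, 0.969, 0.248, 0.015]
contact_force: [-0.1, 0.9, -0.0]
width: 0.085
```

```bash
python3 - <<'E'
from rig import manip
from h import *
s=manip.get_state(); print(go(s,(.637,.2385,.093),np.radians(-60)),s["position"])
E
```

```text
(array([-1.02, -0.45,  1.21]), array([ 0.47, -1.66, -1.32])) [0.64772154 0.23932051 0.10540213]
```

Emit:
{"fn": "servo_tool", "kwargs": {
  "deltas": [-1,-0.4,0.8,0.4,-1.5,-1,0,0,0.4,0,0,0]
}}

```text
clock: 3.95
position: [0.6394, 0.2386, 0.0973]
ee_rot: [0.0, 0.967, 0.256, 0.004]
contact_force: [-1.0, 1.3, -1.0]
width: 0.0849
```

```bash
python3 - <<'E'
from rig import manip
from h import *
s=manip.get_state(); print(go(s,(.637,.2385,.093),np.radians(-60)),s["position"],s["qd"].round(3))
E
```

```text
(array([-0.22, -0.12,  0.43]), array([ 0.15, -0.45, -0.3 ])) [0.63941769 0.23855341 0.09733089] [-0.005  0.009 -0.008 -0.005 -0.104  0.006]
```

Emit:
{"fn": "servo_tool", "kwargs": {
  "deltas": [-0.2,-0.1,0.3,0,-0.4,0,0,0,0,0,0,0]
}}

```text
clock: 4.15
position: [0.638, 0.2387, 0.096]
ee_rot: [0.001, 0.967, 0.256, 0.002]
contact_force: [0.1, 0.1, -0.7]
width: 0.085
```

Emit:
{"fn": "servo_tool", "kwargs": {
  "deltas": [0,0,0,0,0,0,0,0,0,0,0,0,0,0,0,0,0,0,0,0,0,0,0,0,0,0,0,0,0,0,0,0,0,0,0,0],
  "jaw": 4,
  "grip_force": 100
}}

```text
clock: 4.75
position: [0.6389, 0.2394, 0.0977]
ee_rot: [0.001, 0.967, 0.256, 0.003]
contact_force: [0.5, 0.2, -0.1]
width: 0.0577
```

```bash
python3 - <<'E'
from rig import manip
from h import *
s=manip.get_state(); print(go(s,(.637,.2385,.093),np.radians(-60)),s["position"],s["qpos"].round(3))
E
```

```text
(array([-0.21, -0.02,  0.47]), array([ 0.21, -0.35, -0.32])) [0.63889801 0.23938028 0.09768952] [ 0.258  0.52   1.455 -0.002  1.16   1.311]
```

Emit:
{"fn": "servo_tool", "kwargs": {
  "deltas": [0,0,-1,0,0,0,0,0,-3,0,0,0,0,0,-4,0,0,0,0,0,-4,0,0,0,0,0,-4,0,0,0,0,0,-4,0,0,0,0,0,-4,0,0,0,0,0,-4,0,0,0,0,0,0,0,0,0]
}}

```text
clock: 5.65
position: [0.6339, 0.238, 0.385]
ee_rot: [0.001, 0.967, 0.256, -0.004]
contact_force: [0.2, 0.0, -2.6]
width: 0.0581
```

```bash
python3 - <<'E'
from rig import manip,eyes
from h import *
s=manip.get_state(); print({k:np.round(s[k],4) for k in("clock","qpos","position","ee_rot","contact_force","moment")})
im,d=eyes.get_image("scene"); cv2.imwrite("pics/s2.png",im[:,:,::-1])
E
```

```text
{'clock': np.float64(5.65), 'qpos': array([ 0.2579,  0.4136,  0.93  , -0.0027,  1.807 ,  1.3107]), 'position': array([0.6339, 0.238 , 0.385 ]), 'ee_rot': array([ 0.0013,  0.9667,  0.2558, -0.0045]), 'contact_force': array([ 0.1682,  0.0198, -2.5601]), 'moment': array([ 0.0285, -0.0119,  0.006 ])}
```

View pics/s2.png

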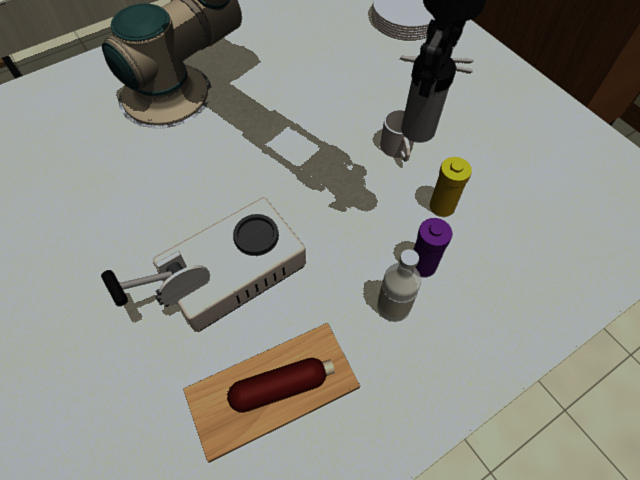

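The jar is held and lifted, visible at scene (425,100), and the table is otherwise undisturbed. The weight on the wrist is about 2.6 N. I'll move to free space before turning it over.

Emit:
{"fn": "servo_tool", "kwargs": {
  "deltas": [-3,2.2,-0.8,0,0,0,-3.4,2.5,-0.8,0,0,0,-3.4,2.5,-0.8,0,0,0,-3.4,2.5,-0.8,0,0,0,-3.4,2.5,-0.8,0,0,0,0,0,0,0,0,0]
}}

```text
clock: 6.3
position: [0.5433, 0.0445, 0.4112]
ee_rot: [-0.0, 0.966, 0.258, -0.02]
contact_force: [0.5, 0.4, -2.3]
width: 0.0579
```

```bash
cat > st.py <<'E'
from rig import manip
from h import *
from scipy.spatial.transform import Rotation as Ro
s=manip.get_state(); print({k:np.round(s[k],3).tolist() for k in("clock","qpos","position","ee_rot","contact_force","width")})
q=s["ee_rot"];R=Ro.from_quat([q[1],q[2],q[3],q[0]]); a=s["qpos"][0]
print("tool z",R.as_matrix()[:,2].round(3),"tilt",np.degrees(np.arccos(-R.as_matrix()[2,2])).round(1),"radial in tool",R.inv().apply([np.cos(a),np.sin(a),0]).round(3),"y ang",np.degrees(np.arctan2(R.as_matrix()[1,1],R.as_matrix()[0,1])).round(1))
E
python3 st.py
```

```text
{'clock': 6.3, 'qpos': [-0.038, 0.209, 1.167, -0.012, 1.805, 1.009], 'position': [0.543, 0.044, 0.411], 'ee_rot': [-0.0, 0.966, 0.258, -0.02], 'contact_force': [0.466, 0.4, -2.282], 'width': 0.058}
tool z [-0.039 -0.01  -0.999] tilt 2.3 radial in tool [ 0.847  0.53  -0.038] y ang -60.2
```

Emit:
{"fn": "servo_tool", "kwargs": {
  "deltas": [0,0,0,0,0,8,0,0,0,0,0,8,0,0,0,0,0,8,0,0,0,0,-1,8,0,0,0,0,0,0,0,-3.4,-0.2,8,0,0]
}}

```text
clock: 6.9
position: [0.541, 0.0789, 0.4017]
ee_rot: [-0.065, 0.997, -0.032, -0.036]
contact_force: [0.3, 1.3, -3.8]
width: 0.0576
```

```bash
python3 st.py
```

```text
{'clock': 6.9, 'qpos': [-0.069, 0.22, 1.183, 0.132, 1.815, 1.593], 'position': [0.541, 0.079, 0.402], 'ee_rot': [-0.065, 0.997, -0.032, -0.036], 'contact_force': [0.29, 1.317, -3.811], 'width': 0.058}
tool z [-0.068  0.132 -0.989] tilt 8.6 radial in tool [ 0.997 -0.    -0.077] y ang -93.9
```

Emit:
{"fn": "servo_tool", "kwargs": {
  "deltas": [0,-3.2,-0.2,8,0,0,0,-3.2,-0.2,8,0,0,0,-3.2,-0.2,8,0,0,0,-3.2,-0.2,8,0,0,0,-3.2,-0.2,8,0,0,0,-3.2,-0.2,8,0,0]
}}

```text
clock: 7.5
position: [0.5559, 0.2435, 0.4946]
ee_rot: [-0.477, 0.878, -0.039, -0.024]
contact_force: [-0.4, -0.0, -4.0]
width: 0.0578
```

```bash
python3 st.py
```

```text
{'clock': 7.5, 'qpos': [-0.235, 0.218, 1.35, 0.983, 1.776, 1.535], 'position': [0.556, 0.243, 0.495], 'ee_rot': [-0.477, 0.878, -0.039, -0.024], 'contact_force': [-0.359, -0.022, -4.039], 'width': 0.058}
tool z [-0.006  0.839 -0.544] tilt 57.1 radial in tool [ 0.979  0.038 -0.202] y ang -99.5
```

Emit:
{"fn": "servo_tool", "kwargs": {
  "deltas": [0,-3,-0.2,8,0,0,0,-3,-0.2,8,0,0,0,-3,-0.2,8,0,0,0,-3,-0.2,8,0,0,0,-3,-0.2,8,0,0,0,-3,-0.2,8,0,0]
}}

```text
clock: 8.1
position: [0.5719, 0.2699, 0.662]
ee_rot: [0.798, -0.601, 0.046, 0.004]
contact_force: [0.2, 1.0, -2.8]
width: 0.0579
```

```bash
python3 st.py
```

```text
{'clock': 8.1, 'qpos': [-0.271, 0.264, 1.609, 1.785, 1.837, 1.408], 'position': [0.572, 0.27, 0.662], 'ee_rot': [0.798, -0.601, 0.046, 0.004], 'contact_force': [0.246, 1.034, -2.788], 'width': 0.058}
tool z [0.069 0.959 0.274] tilt 105.9 radial in tool [ 0.972 -0.135 -0.19 ] y ang 102.6
```

Next I'll go on to about 138° and hold there for over a second.

Emit:
{"fn": "servo_tool", "kwargs": {
  "deltas": [0,-3,-0.2,8,0,0,0,-3,-0.2,8,0,0,0,-3,-0.2,8,0,0,0,-3,-0.2,8,0,0,0,0,0,0,0,0,0,0,0,0,0,0,0,0,0,0,0,0,0,0,0,0,0,0]
}}

```text
clock: 8.9
position: [0.5814, 0.2088, 0.7534]
ee_rot: [0.933, -0.355, 0.053, -0.012]
contact_force: [-0.6, 0.4, -1.4]
width: 0.0581
```

```bash
python3 st.py; python3 - <<'E'
from rig import eyes
import cv2
im,d=eyes.get_image("scene"); cv2.imwrite("pics/s3.png",im[:,:,::-1])
E
```

```text
{'clock': 8.9, 'qpos': [-0.188, 0.317, 1.747, 2.337, 1.946, 1.38], 'position': [0.581, 0.209, 0.753], 'ee_rot': [0.933, -0.355, 0.053, -0.012], 'contact_force': [-0.569, 0.407, -1.447], 'width': 0.058}
tool z [0.108 0.662 0.742] tilt 137.9 radial in tool [ 0.988 -0.156 -0.017] y ang 91.2
```

View pics/s3.png

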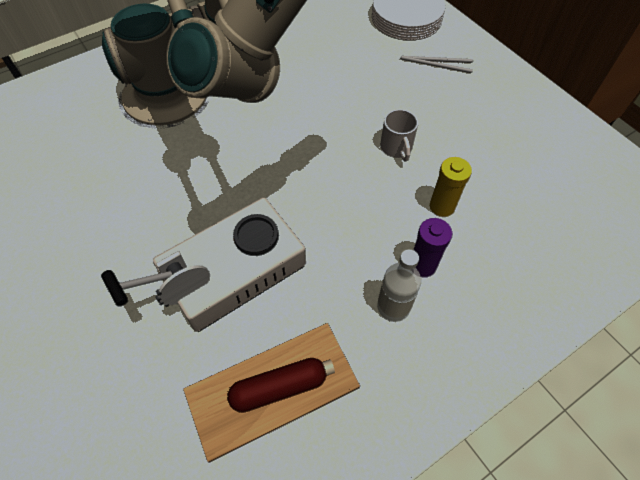

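The jar is above the scene camera's view. Its shadow at (300,150) shows it still in the gripper, with the width steady at 58 mm. The tilt is 138°. I'll hold a little longer, then turn back.

Emit:
{"fn": "servo_tool", "kwargs": {
  "deltas": [0,0,0,0,0,0,0,0,0,0,0,0,0,0,0,0,0,0,0,0,0,0,0,0,0,0,0,0,0,0,0,0,0,0,0,0,0,0,0,0,0,0,0,3,-0.2,-8,0,0,0,3,-0.2,-8,0,0,0,3,-0.2,-8,0,0,0,3,-0.2,-8,0,0,0,3,-0.2,-8,0,0,0,3,-0.2,-8,0,0,0,3,-0.2,-8,0,0,0,3,-0.2,-8,0,0]
}}

```text
clock: 10.45
position: [0.564, 0.2696, 0.522]
ee_rot: [-0.582, 0.811, -0.053, -0.02]
contact_force: [-0.7, 1.7, -2.6]
width: 0.0584
```

```bash
python3 st.py
```

```text
{'clock': 10.45, 'qpos': [-0.26, 0.23, 1.461, 1.212, 1.747, 1.481], 'position': [0.564, 0.27, 0.522], 'ee_rot': [-0.582, 0.811, -0.053, -0.02], 'contact_force': [-0.677, 1.675, -2.624], 'width': 0.058}
tool z [ 0.029  0.946 -0.322] tilt 71.2 radial in tool [ 0.976 -0.025 -0.215] y ang -109.1
```

Emit:
{"fn": "servo_tool", "kwargs": {
  "deltas": [0,3,-0.2,-8,0,0,0,3,-0.2,-8,0,0,0,3,-0.2,-8,0,0,0,3,-0.2,-8,0,0,0,3,-0.2,-8,0,0,0,3,-0.2,-8,0,0,0,3,-0.2,-8,0,0,0,3,-0.2,-8,0,0,0,0,0,0,0,0]
}}

```text
clock: 11.35
position: [0.5368, 0.0836, 0.3779]
ee_rot: [-0.04, 0.998, -0.033, -0.047]
contact_force: [-0.0, 0.8, -2.7]
width: 0.0577
```

```bash
python3 st.py; python3 - <<'E'
from rig import manip
from h import *
print(go(manip.get_state(),(.5393,-.0382,.36),np.radians(-93)))
E
```

```text
{'clock': 11.35, 'qpos': [-0.028, 0.229, 1.224, 0.082, 1.782, 1.623], 'position': [0.537, 0.084, 0.378], 'ee_rot': [-0.04, 0.998, -0.033, -0.047], 'contact_force': [-0.026, 0.768, -2.673], 'width': 0.058}
tool z [-0.091  0.083 -0.992] tilt 7.1 radial in tool [ 0.995 -0.042 -0.093] y ang -94.0
(array([ 1.18, 12.24,  0.75]), array([-4.44,  5.51, -0.83]))
```

Emit:
{"fn": "servo_tool", "kwargs": {
  "deltas": [0,0,0,-4.4,5.5,-0.5,0.2,3,0,0,0,0,0.2,3,0,0,0,0,0.2,3,0,0,0,0,0.2,3,0,0,0,0,0,0,3,0,0,0,0,0,3,0,0,0,0,0,3,0,0,0,0,0,0,0,0,0]
}}

```text
clock: 12.25
position: [0.5379, -0.0206, 0.2822]
ee_rot: [-0.024, 0.999, -0.028, 0.002]
contact_force: [-0.1, 1.0, -2.8]
width: 0.0581
```

```bash
python3 st.py; python3 - <<'E'
from rig import manip
from h import *
print(go(manip.get_state(),(.5393,-.0382,.25),np.radians(-93)))
E
```

```text
{'clock': 12.25, 'qpos': [-0.201, 0.194, 1.492, 0.049, 1.461, 1.42], 'position': [0.538, -0.021, 0.282], 'ee_rot': [-0.024, 0.999, -0.028, 0.002], 'contact_force': [-0.121, 0.979, -2.798], 'width': 0.058}
tool z [ 0.005  0.048 -0.999] tilt 2.8 radial in tool [ 0.99   0.144 -0.005] y ang -93.2
(array([0.23, 1.9 , 3.13]), array([-2.79, -0.13, -0.2 ]))
```

Emit:
{"fn": "servo_tool", "kwargs": {
  "deltas": [0,0,0,-2.6,0,0,0.2,1.2,1.5,0,0,0,0,0,1.5,0,0,0,0,0,0,0,0,0]
}}

```text
clock: 12.65
position: [0.5413, -0.0292, 0.2558]
ee_rot: [-0.008, 1.0, -0.03, 0.004]
contact_force: [-0.6, -0.3, -3.1]
width: 0.0578
```

```bash
python3 st.py; python3 - <<'E'
from rig import manip,eyes
from h import *
print(go(manip.get_state(),(.5393,-.0382,.22),np.radians(-93)))
for n in ("scene","top"):
    c=eyes.get_calibration(n);im,d=eyes.get_image(n)
    cv2.imwrite(f"pics/{n}4.png",im[:,:,::-1]); np.savez(f"{n}4.npz",im=im,d=d,K=c["camera_matrix"],r=c["rvec"],t=c["tvec"])
a=cv2.imread("pics/scene4.png")[80:330,120:420]; b=cv2.imread("pics/top4.png")[170:370,280:500]
cv2.imwrite("pics/c4.png",np.hstack([cv2.resize(a,(480,400)),cv2.resize(b,(320,291)) if 0 else cv2.copyMakeBorder(cv2.resize(b,(320,291)),0,109,0,0,0)]))
E
```

```text
{'clock': 12.65, 'qpos': [-0.194, 0.209, 1.536, 0.017, 1.391, 1.434], 'position': [0.541, -0.029, 0.256], 'ee_rot': [-0.008, 1.0, -0.03, 0.004], 'contact_force': [-0.62, -0.282, -3.091], 'width': 0.058}
tool z [ 0.009  0.015 -1.   ] tilt 1.0 radial in tool [0.991 0.133 0.005] y ang -93.5
(array([-0.17,  0.96,  3.56]), array([-0.91, -0.44, -0.46]))
```

View pics/c4.png

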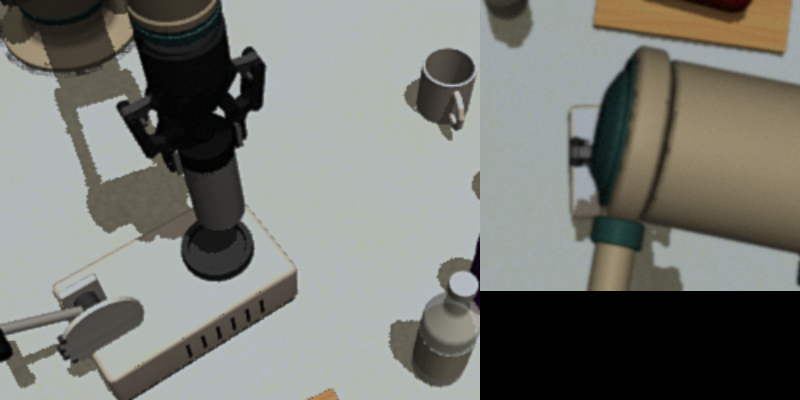

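The view shows the jar hanging over the seat, with the can at crop (215,190) and the ring at (218,245). I'll measure the can's axis from the scene depth.

```bash
cat > can.py <<'E'
from h import *
from scipy.optimize import least_squares
def can(f,c0,zlo,zhi,r=.028):
    im,d,K,R,t=load(f);W=cloud(d,K,R,t);p=W.reshape(-1,3)
    m=(d.ravel()>0)&(np.hypot(p[:,0]-c0[0],p[:,1]-c0[1])<.042)&(p[:,2]>zlo)&(p[:,2]<zhi)
    p=p[m]; zm=(zlo+zhi)/2
    def res(a): return np.hypot(p[:,0]-a[0]-a[2]*(p[:,2]-zm),p[:,1]-a[1]-a[3]*(p[:,2]-zm))-r
    s=least_squares(res,[c0[0],c0[1],0,0],loss="soft_l1",f_scale=.002)
    print("can n",len(p),"centre at z",zm,s.x[:2].round(4),"lean",s.x[2:].round(3),"rms",np.sqrt(np.mean(s.fun**2)).round(4) if 0 else np.median(abs(res(s.x))).round(4)); return p,s.x
E
python3 - <<'E'
from can import *
p,a=can("scene4.npz",(.541,-.03),.175,.235)
im,d,K,R,t=load("scene4.npz");W=cloud(d,K,R,t).reshape(-1,3)
m=(d.ravel()>0)&(np.hypot(W[:,0]-.541,W[:,1]+.03)<.032)&(W[:,2]>.11)
print("lowest jar z",np.percentile(W[m][:,2],[0,1,2,5]).round(4))
im,d,K,R,t=load("scene0.npz");W=cloud(d,K,R,t)
can("scene0.npz",(.637,.238),.02,.09)
E
```

```text
can n 665 centre at z 0.205 [ 0.5403 -0.0272] lean [-0.004 -0.029] rms 0.0004
lowest jar z [0.1582 0.163  0.167  0.1766]
can n 524 centre at z 0.055 [0.6371 0.2394] lean [ 0.001 -0.   ] rms 0.0005
```

Emit:
{"fn": "servo_tool", "kwargs": {
  "deltas": [0,0.9,0,-1.6,-0.3,0,0,0,1.5,0,0,0,0,0,1.5,0,0,0,0,0,0,0,0,0]
}}

```text
clock: 13.15
position: [0.5455, -0.0408, 0.2328]
ee_rot: [0.009, 0.999, -0.03, 0.008]
contact_force: [-0.0, 0.9, -2.2]
width: 0.058
```

```bash
cat > chk.py <<'E'
import sys
from rig import manip,eyes
from can import *
tg=eval(sys.argv[1]); f=sys.argv[2]
st=manip.get_state();print(st["position"].round(4),"force",st["contact_force"].round(1),"go",go(st,tg,np.radians(-93)))
n="scene";c=eyes.get_calibration(n);im,d=eyes.get_image(n)
cv2.imwrite(f"pics/{f}.png",im[:,:,::-1]); np.savez(f"{f}.npz",im=im,d=d,K=c["camera_matrix"],r=c["rvec"],t=c["tvec"])
z=st["position"][2]; can(f+".npz",st["position"][:2],max(.105,z-.08),z-.02)
E
python3 chk.py "(.5405,-.0387,.19)" s5
```

```text
[ 0.5455 -0.0408  0.2328] force [-0.   0.9 -2.2] go (array([-0.58, -0.26,  4.27]), array([ 1.02, -0.92, -0.49]))
can n 636 centre at z 0.18277814380924406 [ 0.5447 -0.0404] lean [-0.011  0.004] rms 0.0004
```

Emit:
{"fn": "servo_tool", "kwargs": {
  "deltas": [-0.5,-0.2,1,0,-0.6,0,0,0,1,0,0,0,0,0,0,0,0,0]
}}

```text
clock: 13.5
position: [0.5428, -0.0391, 0.2151]
ee_rot: [0.01, 0.999, -0.03, 0.005]
contact_force: [-0.8, 0.3, -3.0]
width: 0.0575
```

```bash
python3 chk.py "(.5405,-.0387,.19)" s6
```

```text
[ 0.5428 -0.0391  0.2151] force [-0.8  0.3 -3. ] go (array([-0.26, -0.07,  2.5 ]), array([ 1.08, -0.66, -0.49]))
can n 599 centre at z 0.1650638187494291 [ 0.5418 -0.0388] lean [-0.008  0.006] rms 0.0004
```

Emit:
{"fn": "servo_tool", "kwargs": {
  "deltas": [-0.3,0,0.8,0.2,-0.5,0,-0.1,0,0.6,0,0,0,0,0,0,0,0,0]
}}

```text
clock: 13.85
position: [0.5392, -0.0392, 0.201]
ee_rot: [0.008, 1.0, -0.03, 0.002]
contact_force: [-0.5, -0.3, -2.4]
width: 0.0581
```

```bash
python3 chk.py "(.5405,-.0387,.1817)" s7
```

```text
[ 0.5392 -0.0392  0.201 ] force [-0.5 -0.3 -2.4] go (array([ 0.12, -0.09,  1.93]), array([ 0.88, -0.22, -0.49]))
can n 575 centre at z 0.15098447323712635 [ 0.5378 -0.0387] lean [0.    0.003] rms 0.0004
```

Emit:
{"fn": "servo_tool", "kwargs": {
  "deltas": [0.1,-0.05,0.6,0,0,0,0,0,0.6,0,0,0,0,0,0.5,0,0,0,0,0,0,0,0,0]
}}

```text
clock: 14.3
position: [0.5409, -0.0392, 0.1831]
ee_rot: [0.008, 1.0, -0.031, 0.002]
contact_force: [0.5, -0.7, -2.7]
width: 0.0582
```

```bash
python3 chk.py "(.5405,-.0387,.1817)" s8
```

```text
[ 0.5409 -0.0392  0.1831] force [ 0.5 -0.7 -2.7] go (array([-0.05, -0.04,  0.14]), array([ 0.89, -0.29, -0.5 ]))
can n 531 centre at z 0.13403078188246273 [ 0.5396 -0.0388] lean [0.002 0.   ] rms 0.0004
```

Emit:
{"fn": "servo_tool", "kwargs": {
  "deltas": [0,0,0.2,0,0,0,0,0,0.1,0,0,0]
}}

```text
clock: 14.55
position: [0.5419, -0.0394, 0.1814]
ee_rot: [0.008, 0.999, -0.03, 0.004]
contact_force: [-1.5, 0.7, 5.9]
width: 0.0583
```

```bash
python3 st.py
```

```text
{'clock': 14.55, 'qpos': [-0.191, 0.258, 1.66, -0.016, 1.215, 1.447], 'position': [0.542, -0.039, 0.181], 'ee_rot': [0.008, 0.999, -0.03, 0.004], 'contact_force': [-1.521, 0.663, 5.936], 'width': 0.058}
tool z [ 0.007 -0.016 -1.   ] tilt 1.0 radial in tool [0.992 0.129 0.01 ] y ang -93.5
```

The jar's bottom meets the seat floor: the force turned to +5.9 N at TCP z 0.1814, against 0.1817 predicted. I'll let go.

Emit:
{"fn": "servo_tool", "kwargs": {
  "deltas": [0,0,0,0,0,0,0,0,0,0,0,0,0,0,0,0,0,0,0,0,0,0,0,0,0,0,0,0,0,0,0,0,0,0,0,0],
  "jaw": 8.5
}}

```text
clock: 15.15
position: [0.5434, -0.0397, 0.1832]
ee_rot: [0.008, 0.999, -0.031, 0.006]
contact_force: [0.5, -0.0, -0.2]
width: 0.085
```

```bash
python3 chk.py "(.5396,-.0388,.32)" s9
```

```text
[ 0.5434 -0.0397  0.1832] force [ 0.5 -0.  -0.2] go (array([ -0.21,   0.16, -13.68]), array([ 0.95, -0.7 , -0.5 ]))
can n 533 centre at z 0.13411586643431128 [ 0.5411 -0.0391] lean [-0.    -0.004] rms 0.0004
```

View pics/s9.png

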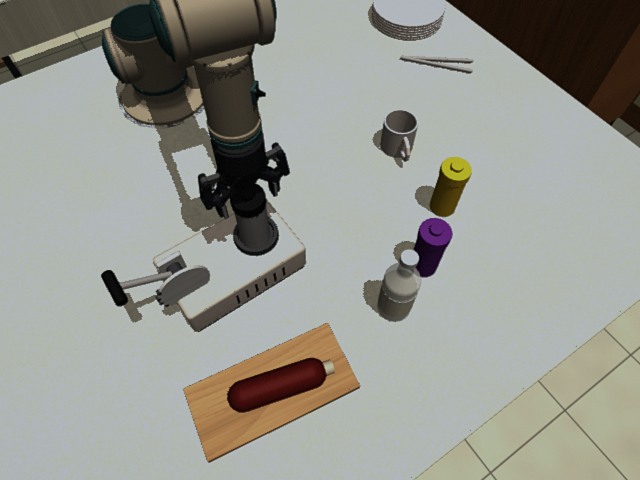

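The jar stands upright in the ring at (255,232), about 2 mm off centre, and the fingers are open. I'll retreat upwards, turn the tool and close the jaws for the lever.

Emit:
{"fn": "servo_tool", "kwargs": {
  "deltas": [-0.2,0,-2,0,0,0,0,0,-4,0,0,0,0,0,-4,0,0,0,0,0,-4,0,0,0,0,0,-4,0,0,0]
}}

```text
clock: 15.7
position: [0.5358, -0.0358, 0.3615]
ee_rot: [0.007, 1.0, -0.031, -0.003]
contact_force: [0.1, -0.4, 0.5]
width: 0.0852
```

Emit:
{"fn": "servo_tool", "kwargs": {
  "deltas": [0,0,0,0,0,-8.4,0,0,0,0,0,-8.4,0,0,0,0,0,-8.4,0,0,0,0,0,-8.4,0,0,0,0,0,-8.4,0,0,0,0,0,-8.4,0,0,0,0,0,-8.4,0,0,0,0,0,-8.4,0,0,0,0,0,-8.4,0,0,0,0,0,-8.4,0,0,0,0,0,-8.4],
  "jaw": 0,
  "grip_force": 40
}}

```text
clock: 16.8
position: [0.5384, -0.0362, 0.3701]
ee_rot: [0.009, 0.7, 0.714, -0.003]
contact_force: [0.7, 0.3, -0.8]
width: -0.0002
```

```bash
python3 st.py; python3 - <<'E'
from rig import manip
from h import *
print(go(manip.get_state(),(.5462,-.294,.3),0.02))
E
python3 - <<'E'
from rig import eyes
from can import *
n="scene";f="s10";c=eyes.get_calibration(n);im,d=eyes.get_image(n)
cv2.imwrite(f"pics/{f}.png",im[:,:,::-1]); np.savez(f"{f}.npz",im=im,d=d,K=c["camera_matrix"],r=c["rvec"],t=c["tvec"])
can("s10.npz",(.54,-.039),.105,.185)
im,d,K,R,t=load("s10.npz");W=cloud(d,K,R,t);x,y,z=[W[...,i] for i in range(3)]
m=(z>.212)&(z<.228)&(np.hypot(x-.54,y+.04)<.05); print(np.percentile(W[m],[50,99],0).round(4))
m=(z>.155)&(z<.185)&(np.hypot(x-.546,y+.292)<.045)&(im.max(2)<60); p=W[m]; print("bar",cv2.minAreaRect(p[:,:2].astype(np.float32)),p[:,2].max())
E
```

```text
{'clock': 16.8, 'qpos': [-0.186, 0.17, 1.312, -0.015, 1.647, -0.208], 'position': [0.538, -0.036, 0.37], 'ee_rot': [0.009, 0.7, 0.714, -0.003], 'contact_force': [0.651, 0.255, -0.766], 'width': -0.0}
tool z [ 0.01  -0.017 -1.   ] tilt 1.1 radial in tool [-0.205  0.979  0.013] y ang 1.2
(array([-25.67,   0.19,   7.46]), array([0.53, 0.98, 0.03]))
can n 747 centre at z 0.145 [ 0.5411 -0.0391] lean [-0.001 -0.001] rms 0.0004
[[ 0.5458 -0.0409  0.216 ]
 [ 0.5704 -0.012   0.2251]]
bar ((0.5467037558555603, -0.29201897978782654), (0.06508830189704895, 0.019468439742922783), 1.6404341459274292) 0.1790014988963644
```

Emit:
{"fn": "servo_tool", "kwargs": {
  "deltas": [-3,0,0.5,0,0,0,-4,0,0.5,0,0,0,-4,0,1,0,0,0,-4,0,1,0,0,0,-4,0,1,0,0,0,-4,0,1,0,0,0,-3,0,0,0,6.5,0,0,0,0,0,6.5,0,0,0,0,0,0,0]
}}

```text
clock: 17.75
position: [0.5447, -0.3047, 0.3214]
ee_rot: [-0.074, 0.7, 0.706, 0.081]
contact_force: [0.2, 0.1, -0.6]
width: 0.0002
```

```bash
python3 st.py; cat >> h.py <<'E'
def goto(st,p):
    from scipy.spatial.transform import Rotation as Ro
    q=st["ee_rot"]; R=Ro.from_quat([q[1],q[2],q[3],q[0]])
    return (R.inv().apply(np.array(p)-st["position"])*100).round(2), "1cm down in tool:",(R.inv().apply([0,0,-1])).round(3)
E
python3 -c "
from rig import manip
from h import *
print(goto(manip.get_state(),(.5465,-.294,.20)))"
```

```text
{'clock': 17.75, 'qpos': [-0.722, 0.386, 1.144, 0.173, 1.748, -0.711], 'position': [0.545, -0.305, 0.321], 'ee_rot': [-0.074, 0.7, 0.706, 0.081], 'contact_force': [0.239, 0.146, -0.62], 'width': 0.0}
tool z [ 0.009  0.218 -0.976] tilt 12.6 radial in tool [-0.652  0.746 -0.137] y ang 0.4
(array([-1.61,  0.05, 12.08]), '1cm down in tool:', array([-0.218, -0.011,  0.976]))
```

Emit:
{"fn": "servo_tool", "kwargs": {
  "deltas": [-0.4,0,3,0,0,0,-0.4,0,3,0,0,0,-0.4,0,3,0,0,0,-0.4,0,3,0,0,0,0,0,0,0,0,0]
}}

```text
clock: 18.25
position: [0.5469, -0.2925, 0.1991]
ee_rot: [-0.069, 0.703, 0.704, 0.078]
contact_force: [-1.2, 1.3, 1.5]
width: -0.0003
```

```bash
python3 st.py; python3 - <<'E'
from rig import manip,eyes
from h import *
print(goto(manip.get_state(),(.5465,-.294,.18)))
im,d=eyes.get_image("scene"); cv2.imwrite("pics/s11.png",cv2.resize(im[170:350,40:280,::-1],(800,600)))
E
```

```text
{'clock': 18.25, 'qpos': [-0.702, 0.418, 1.386, 0.167, 1.464, -0.732], 'position': [0.547, -0.293, 0.199], 'ee_rot': [-0.069, 0.703, 0.704, 0.078], 'contact_force': [-1.157, 1.339, 1.473], 'width': -0.0}
tool z [ 0.012  0.206 -0.979] tilt 11.9 radial in tool [-0.634  0.763 -0.123] y ang 0.0
(array([-0.54, -0.06,  1.84]), '1cm down in tool:', array([-0.206, -0.013,  0.979]))
```

View pics/s11.png

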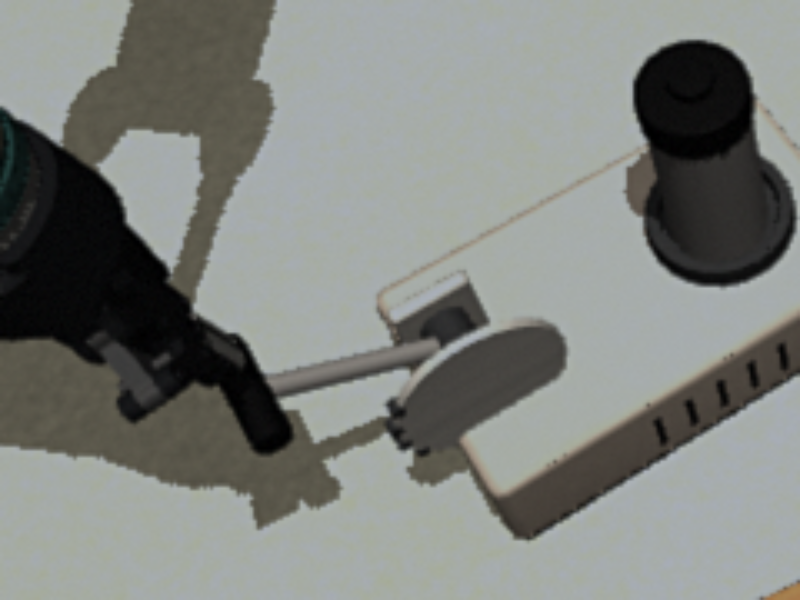

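In the picture the closed fingertips are just above the middle of the bar at (235,370), and the jar is standing in its ring. I'll press along the arc in stages.

Emit:
{"fn": "servo_tool", "kwargs": {
  "deltas": [-0.4,0,1,0,0,0,-0.4,0,1,0,0,0,-0.35,0,0.75,0,0,0,-0.35,0,0.75,0,0,0,-0.35,0,0.75,0,0,0]
}}

```text
clock: 18.8
position: [0.5525, -0.307, 0.1632]
ee_rot: [-0.057, 0.702, 0.706, 0.076]
contact_force: [-3.0, -2.3, 8.5]
width: -0.0002
```

```bash
python3 st.py; python3 -c "
from rig import manip
from h import *
print(goto(manip.get_state(),(.5465,-.306,.139)))"
```

```text
{'clock': 18.8, 'qpos': [-0.711, 0.448, 1.426, 0.164, 1.375, -0.756], 'position': [0.552, -0.307, 0.163], 'ee_rot': [-0.057, 0.702, 0.706, 0.076], 'contact_force': [-2.986, -2.316, 8.526], 'width': -0.0}
tool z [ 0.026  0.188 -0.982] tilt 11.0 radial in tool [-0.646  0.756 -0.103] y ang 0.1
(array([-0.36, -0.66,  2.38]), '1cm down in tool:', array([-0.188, -0.027,  0.982]))
```

Emit:
{"fn": "servo_tool", "kwargs": {
  "deltas": [0.7,-0.4,0.2,0,0,0,0.1,-0.2,0.8,0,0.8,0,0,0,0.8,0,0.5,0]
}}

```text
clock: 19.1
position: [0.5528, -0.3108, 0.155]
ee_rot: [-0.048, 0.703, 0.705, 0.08]
contact_force: [-5.9, -4.6, 8.4]
width: 0.0
```

```bash
python3 st.py; python3 -c "
from rig import manip
from h import *
print(goto(manip.get_state(),(.5465,-.304,.139)))"
```

```text
{'clock': 19.1, 'qpos': [-0.718, 0.446, 1.45, 0.171, 1.335, -0.77], 'position': [0.553, -0.311, 0.155], 'ee_rot': [-0.048, 0.703, 0.705, 0.08], 'contact_force': [-5.916, -4.649, 8.409], 'width': 0.0}
tool z [ 0.046  0.18  -0.983] tilt 10.7 radial in tool [-0.654  0.752 -0.084] y ang -0.0
(array([ 0.39, -0.7 ,  1.66]), '1cm down in tool:', array([-0.18 , -0.046,  0.983]))
```

The tip slid towards the outer side of the bar, so a plain push is unreliable. I'll lift off and instead grip the bar across, beside its thin arm, with the tool tilted outwards. That way it can't slip.

Emit:
{"fn": "servo_tool", "kwargs": {
  "deltas": [0,0,-2,0,0,0,0,0,-4,0,0,0,0,0,-4,0,0,0,0,0,-3,0,0,0,0,0,0,0,0,8.5,0,0,0,0,0,8.5,0,0,0,0,0,8.5,0,0,0,0,0,8.5,0,0,0,0,0,8.5,0,0,0,0,0,8.5,0,0,0,0,0,8.5,0,0,0,0,0,8.5,0,0,0,0,0,8.5,0,0,0,0,0,8.5],
  "jaw": 4.5,
  "grip_force": 80
}}

```text
clock: 20.5
position: [0.5468, -0.345, 0.2868]
ee_rot: [-0.085, 0.995, 0.032, 0.029]
contact_force: [-0.9, -0.6, -0.0]
width: 0.0448
```

```bash
cat > lev.py <<'E'
import sys
from rig import manip
from h import *
from scipy.spatial.transform import Rotation as Ro
def lev(bar,tilt=25,xoff=-.018,yaw=.022):
    s=manip.get_state(); q=s["ee_rot"];R=Ro.from_quat([q[1],q[2],q[3],q[0]])
    a=np.radians(tilt); z=np.array([0,np.sin(a),-np.cos(a)]);y=np.array([0,-np.cos(a),-np.sin(a)])
    T=Ro.from_euler("z",yaw)*Ro.from_matrix(np.stack([np.cross(y,z),y,z],1))
    p=np.array(bar)+[xoff,0,0]+.019*T.apply([0,0,1])
    print("pos",s["position"].round(4),"target",p.round(4),"F",s["contact_force"].round(1),"w",s["width"].round(4),"t",s["clock"])
    print("shift now-axes",(R.inv().apply(p-s["position"])*100).round(2),"turn",(R.inv()*T).as_rotvec(degrees=True).round(2),"shift target-axes",(T.inv().apply(p-s["position"])*100).round(2), "qpos",s["qpos"].round(2))
lev(eval(sys.argv[1]),*[float(v) for v in sys.argv[2:]])
E
python3 st.py; python3 lev.py "(.5465,-.292,.245)"
```

```text
{'clock': 20.5, 'qpos': [-0.762, 0.398, 1.201, 0.161, 1.624, 0.746], 'position': [0.547, -0.345, 0.287], 'ee_rot': [-0.085, 0.995, 0.032, 0.029], 'contact_force': [-0.938, -0.63, -0.048], 'width': 0.045}
tool z [ 0.052  0.172 -0.984] tilt 10.3 radial in tool [ 0.68   0.729 -0.081] y ang -86.0Traceback (most recent call last):
  File "lev.py", line 12, in <module>
    lev(eval(sys.argv[1]),*[float(v) for v in sys.argv[2:]])
    ~~~^^^^^^^^^^^^^^^^^^^^^^^^^^^^^^^^^^^^^^^^^^^^^^^^^^^^^
  File "lev.py", line 10, in lev
    print("pos",s["position"].round(4),"target",p.round(4),"F",s["contact_force"].round(1),"w",s["width"].round(4),"t",s["clock"])
                                                                                               ^^^^^^^^^^^^^^^^
AttributeError: 'float' object has no attribute 'round'
```

```bash
sed -i 's/s\["width"\].round(4)/round(s["width"],4)/' lev.py; python3 lev.py "(.5465,-.292,.245)"
```

```text
pos [ 0.5468 -0.345   0.2868] target [ 0.5283 -0.284   0.2278] F [-0.9 -0.6 -0. ] w 0.0448 t 20.5
shift now-axes [-1.85 -5.13  6.75] turn [15.24 -2.82  3.14] shift target-axes [-1.71 -3.07  7.94] qpos [-0.76  0.4   1.2   0.16  1.62  0.75]
```

Turn first, then shift in the new axes.

Emit:
{"fn": "servo_tool", "kwargs": {
  "deltas": [0,0,0,7.6,-1.4,1.6,0,0,0,7.6,-1.4,1.6,-0.8,-1.5,1,0,0,0,-0.8,-1.5,1,0,0,0,0,0,0,0,0,0]
}}

```text
clock: 21.0
position: [0.5307, -0.3121, 0.2761]
ee_rot: [-0.222, 0.975, 0.006, -0.005]
contact_force: [0.2, 0.0, -0.4]
width: 0.0449
```

```bash
python3 lev.py "(.5465,-.292,.205)";  python3 - <<'E'
from rig import eyes
from h import *
n="scene";f="s12";c=eyes.get_calibration(n);im,d=eyes.get_image(n)
cv2.imwrite("pics/s12.png",cv2.resize(im[170:350,40:280,::-1],(800,600)))
np.savez(f"{f}.npz",im=im,d=d,K=c["camera_matrix"],r=c["rvec"],t=c["tvec"])
im,d,K,R,t=load("s12.npz");W=cloud(d,K,R,t);x,y,z=[W[...,i] for i in range(3)]
m=(z>.155)&(z<.185)&(np.hypot(x-.546,y+.292)<.045)&(im.max(2)<60); p=W[m]; print("bar",len(p),cv2.minAreaRect(p[:,:2].astype(np.float32)),p[:,2].max())
E
```

```text
pos [ 0.5307 -0.3121  0.2761] target [ 0.5283 -0.284   0.1878] F [ 0.2  0.  -0.4] w 0.0449 t 21.0
shift now-axes [-0.14  1.29  9.18] turn [-0.71  0.13 -0.58] shift target-axes [-0.18  1.18  9.19] qpos [-0.82  0.48  1.16  0.3   1.83  0.77]
bar 479 ((0.5462840795516968, -0.28900063037872314), (0.06523909419775009, 0.02600456401705742), 2.503178596496582) 0.17765136891039088
```

View pics/s12.png

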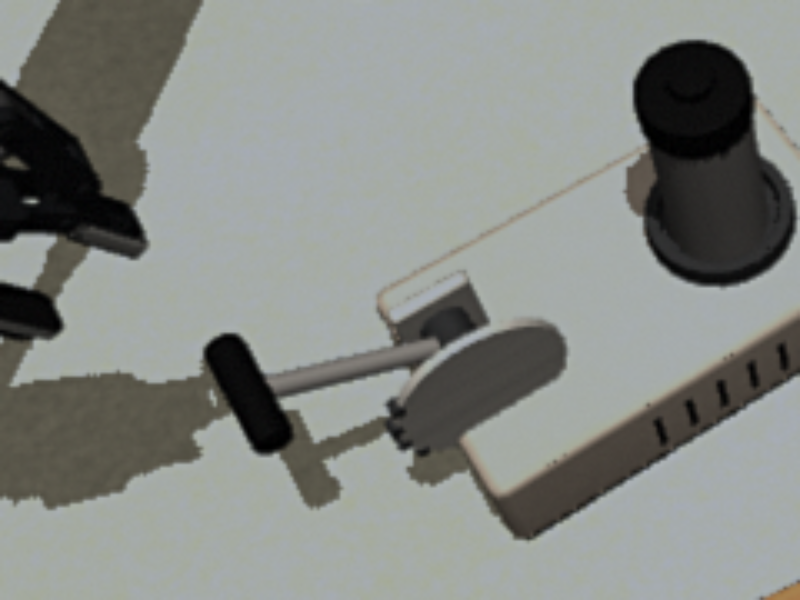

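The lever has sprung back: bar ends at (225,345) and (270,440), with the arm meeting the bar near its middle. I'll go down with the fingers either side of its near (-x) half.

Emit:
{"fn": "servo_tool", "kwargs": {
  "deltas": [0,0.4,2,0,0,0,0,0.4,2,0,0,0,-0.1,0.4,2,0,0,0,0,0,1,0,0,0,0,0,0,0,0,0]
}}

```text
clock: 21.55
position: [0.5332, -0.2989, 0.2086]
ee_rot: [-0.216, 0.976, 0.006, 0.001]
contact_force: [-0.9, -0.2, 0.8]
width: 0.045
```

```bash
python3 lev.py "(.5465,-.292,.190)"
```

```text
pos [ 0.5332 -0.2989  0.2086] target [ 0.5283 -0.284   0.1728] F [-0.9 -0.2  0.8] w 0.045 t 21.55
shift now-axes [-0.49  0.16  3.88] turn [ 0.04 -0.47 -0.5 ] shift target-axes [-0.46  0.16  3.88] qpos [-0.8   0.49  1.3   0.3   1.67  0.74]
```

Emit:
{"fn": "servo_tool", "kwargs": {
  "deltas": [-0.5,0.2,1.5,0,-0.4,0,-0.1,0,1.5,0,0,0,0,0,0,0,0,0]
}}

```text
clock: 21.85
position: [0.5293, -0.2907, 0.183]
ee_rot: [-0.213, 0.977, 0.007, 0.0]
contact_force: [0.2, 0.1, -0.6]
width: 0.0451
```

```bash
python3 lev.py "(.5465,-.292,.165)"; python3 - <<'E'
from rig import eyes
from h import *
im,d=eyes.get_image("scene");a=cv2.resize(im[230:330,70:200,::-1],(520,400))
im,d=eyes.get_image("wrist");b=cv2.resize(im[:,:,::-1],(280,210))
cv2.imwrite("pics/s13.png",np.hstack([a,cv2.copyMakeBorder(b,0,190,0,0,0)]))
E
```

```text
pos [ 0.5293 -0.2907  0.183 ] target [ 0.5283 -0.284   0.1478] F [ 0.2  0.1 -0.6] w 0.0451 t 21.85
shift now-axes [-0.1   0.86  3.48] turn [ 0.38 -0.37 -0.39] shift target-axes [-0.08  0.88  3.48] qpos [-0.8   0.5   1.36  0.29  1.6   0.72]
```

View pics/s13.png

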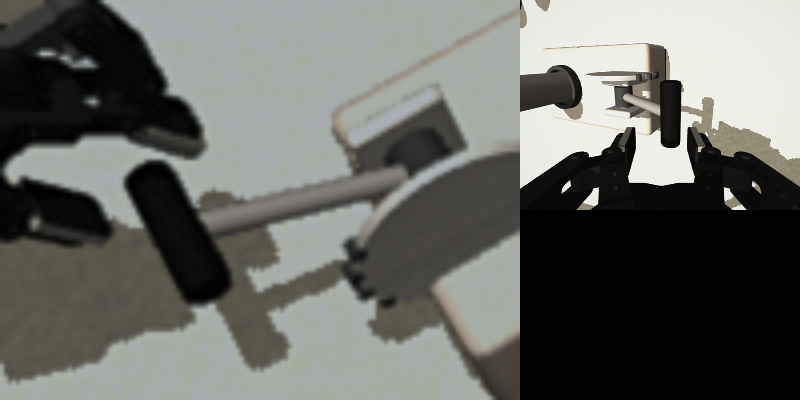

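The open fingers straddle the bar in the picture: outer finger at (60,210), inner at (170,130), with the arm leaving beyond them at (200,225). I'll lower over it and grip.

Emit:
{"fn": "servo_tool", "kwargs": {
  "deltas": [-0.1,0.6,0.8,0,0,0,-0.1,0.2,1,0,0,0,-0.1,0,1,0,0,0,0,0,0.5,0,0,0]
}}

```text
clock: 22.35
position: [0.5286, -0.2878, 0.1513]
ee_rot: [-0.21, 0.978, 0.007, 0.004]
contact_force: [-0.1, 0.3, -0.8]
width: 0.0451
```

```bash
python3 lev.py "(.5465,-.292,.165)"
```

```text
pos [ 0.5286 -0.2878  0.1513] target [ 0.5283 -0.284   0.1478] F [-0.1  0.3 -0.8] w 0.0451 t 22.35
shift now-axes [-0.03 -0.21  0.48] turn [ 0.81 -0.77 -0.29] shift target-axes [-0.02 -0.2   0.48] qpos [-0.79  0.51  1.42  0.29  1.53  0.7 ]
```

Emit:
{"fn": "servo_tool", "kwargs": {
  "deltas": [-0.1,-0.2,0.4,0.8,-0.7,0,0,0,0,0,0,0]
}}

```text
clock: 22.55
position: [0.527, -0.2831, 0.1472]
ee_rot: [-0.218, 0.976, 0.008, -0.004]
contact_force: [-0.3, -0.1, 0.7]
width: 0.0449
```

Emit:
{"fn": "servo_tool", "kwargs": {
  "deltas": [0,0,0,0,0,0,0,0,0,0,0,0,0,0,0,0,0,0,0,0,0,0,0,0,0,0,0,0,0,0,0,0,0,0,0,0],
  "jaw": 0.5,
  "grip_force": 80
}}

```text
clock: 23.15
position: [0.5272, -0.2842, 0.1469]
ee_rot: [-0.217, 0.976, 0.008, -0.004]
contact_force: [0.2, -1.1, -1.3]
width: 0.0178
```

```bash
python3 lev.py "(.5465,-.292,.165)"
```

```text
pos [ 0.5272 -0.2842  0.1469] target [ 0.5283 -0.284   0.1478] F [ 0.2 -1.1 -1.3] w 0.0178 t 23.15
shift now-axes [ 0.11 -0.06 -0.07] turn [-0.01  0.08 -0.28] shift target-axes [ 0.11 -0.06 -0.07] qpos [-0.79  0.52  1.41  0.29  1.54  0.7 ]
```

The bar is gripped, at a width of 17.8 mm. I'll follow the arc down.

Emit:
{"fn": "servo_tool", "kwargs": {
  "deltas": [0,0.63,0.44,0,0,0,0,0.6,0.5,0,0,0,0,0.55,0.55,0,0,0,0,0.5,0.58,0,0,0,0,0.46,0.62,0,0,0]
}}

```text
clock: 23.65
position: [0.5275, -0.2924, 0.1252]
ee_rot: [-0.224, 0.975, 0.011, -0.0]
contact_force: [-1.9, -3.5, 10.0]
width: 0.0181
```

```bash
python3 lev.py "(.5465,-.3053,.129)"
```

```text
pos [ 0.5275 -0.2924  0.1252] target [ 0.5283 -0.2973  0.1118] F [-1.9 -3.5 10. ] w 0.0181 t 23.65
shift now-axes [0.07 1.03 0.99] turn [-0.84 -0.24  0.08] shift target-axes [0.07 1.01 1.01] qpos [-0.81  0.55  1.43  0.3   1.51  0.67]
```

Emit:
{"fn": "servo_tool", "kwargs": {
  "deltas": [0,0.6,0.65,-0.8,0,0,0,0.5,0.65,0,0,0,0,0.5,0.75,0,0,0,0,0.4,0.8,0,0,0,0,0.4,0.8,0,0,0,0,0.35,0.85,0,0,0]
}}

```text
clock: 24.25
position: [0.5278, -0.297, 0.0889]
ee_rot: [-0.221, 0.975, 0.012, 0.004]
contact_force: [-3.8, 2.4, 7.6]
width: 0.0178
```

```bash
python3 lev.py "(.5465,-.3053,.091)"
```

```text
pos [ 0.5278 -0.297   0.0889] target [ 0.5283 -0.2973  0.0738] F [-3.8  2.4  7.6] w 0.0178 t 24.25
shift now-axes [0.03 0.68 1.35] turn [-0.48 -0.68  0.31] shift target-axes [0.05 0.67 1.36] qpos [-0.81  0.58  1.47  0.31  1.43  0.64]
```

Emit:
{"fn": "servo_tool", "kwargs": {
  "deltas": [0,0.3,0.85,-0.4,-0.5,0,0,0.27,0.85,0,0,0,0,0.2,0.88,0,0,0,0,0.15,0.9,0,0,0,0,0.1,0.9,0,0,0]
}}

```text
clock: 24.75
position: [0.5277, -0.2924, 0.0569]
ee_rot: [-0.215, 0.977, 0.013, 0.003]
contact_force: [-5.0, -7.4, 21.3]
width: 0.018
```

```bash
python3 lev.py "(.5465,-.2915,.053)"
```

```text
pos [ 0.5277 -0.2924  0.0569] target [ 0.5283 -0.2835  0.0358] F [-5.  -7.4 21.3] w 0.018 t 24.75
shift now-axes [0.06 0.08 2.29] turn [ 0.18 -0.55  0.38] shift target-axes [0.08 0.08 2.29] qpos [-0.8   0.6   1.51  0.3   1.36  0.63]
```

```bash
python3 - <<'E'
from rig import eyes
from h import *
im,d=eyes.get_image("scene");a=cv2.resize(im[200:330,70:270,::-1],(800,520))
cv2.imwrite("pics/s14.png",a)
E
python3 st.py
```

```text
{'clock': 24.8, 'qpos': [-0.802, 0.602, 1.509, 0.304, 1.361, 0.629], 'position': [0.528, -0.292, 0.057], 'ee_rot': [-0.215, 0.977, 0.013, 0.003], 'contact_force': [-4.145, -7.724, 17.982], 'width': 0.018}
tool z [ 0.     0.42  -0.907] tilt 24.8 radial in tool [ 0.678  0.67  -0.302] y ang -88.3
```

View pics/s14.png

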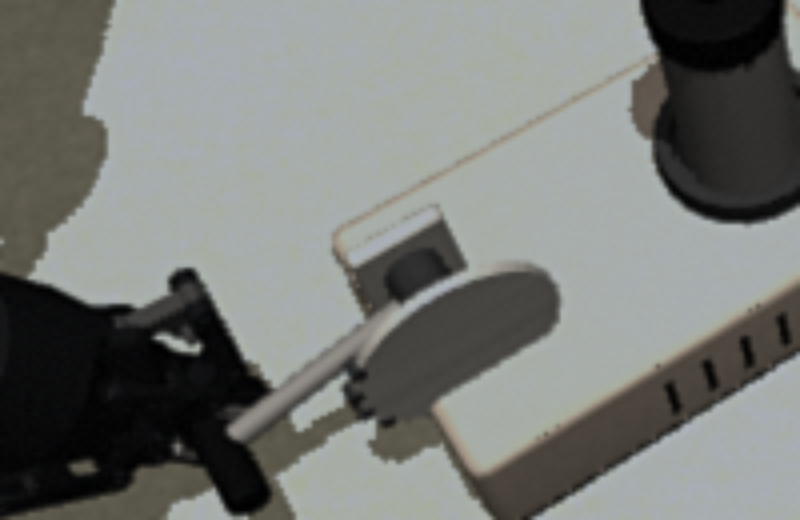

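The lever is well down and the gripper is clear of the disc and the mill; the bar end is at (245,490). I'll continue to the third click.

Emit:
{"fn": "servo_tool", "kwargs": {
  "deltas": [0,0.05,0.9,0,0,0,0,0,0.9,0,0,0,0,0,0.9,0,0,0]
}}

```text
clock: 25.1
position: [0.5277, -0.287, 0.0405]
ee_rot: [-0.211, 0.977, 0.013, 0.006]
contact_force: [-3.3, 0.1, 6.8]
width: 0.0179
```

```bash
python3 lev.py "(.5465,-.2915,.053)"
```

```text
pos [ 0.5277 -0.287   0.0405] target [ 0.5283 -0.2835  0.0358] F [-3.3  0.1  6.8] w 0.0179 t 25.1
shift now-axes [ 0.07 -0.12  0.58] turn [ 0.6  -0.84  0.44] shift target-axes [ 0.07 -0.12  0.58] qpos [-0.8   0.61  1.54  0.31  1.31  0.62]
```

Emit:
{"fn": "servo_tool", "kwargs": {
  "deltas": [0,-0.05,0.5,0,0,0,0,-0.05,0.4,0,0,0]
}}

```text
clock: 25.3
position: [0.5277, -0.2851, 0.0362]
ee_rot: [-0.209, 0.978, 0.013, 0.007]
contact_force: [-3.6, -5.3, 11.6]
width: 0.0178
```

```bash
python3 lev.py "(.5465,-.2915,.053)"
```

```text
pos [ 0.5277 -0.2851  0.0362] target [ 0.5283 -0.2835  0.0358] F [-3.6 -5.3 11.6] w 0.0178 t 25.3
shift now-axes [ 0.07 -0.13  0.1 ] turn [ 0.83 -0.98  0.43] shift target-axes [ 0.07 -0.13  0.1 ] qpos [-0.79  0.61  1.55  0.31  1.3   0.62]
```

Emit:
{"fn": "servo_tool", "kwargs": {
  "deltas": [0,-0.05,0.25,0,0,0,0,-0.05,0.25,0,0,0,0,-0.05,0.25,0,0,0,0,-0.05,0.25,0,0,0,0,-0.05,0.25,0,0,0]
}}

```text
clock: 25.8
position: [0.5279, -0.2857, 0.0369]
ee_rot: [-0.204, 0.979, 0.012, 0.01]
contact_force: [-3.0, -3.1, 10.1]
width: 0.0175
```

```bash
python3 lev.py "(.5465,-.2915,.053)"; python3 - <<'E'
from rig import eyes,manip
from can import *
n="scene";f="s15";c=eyes.get_calibration(n);im,d=eyes.get_image(n)
cv2.imwrite("pics/s15.png",im[:,:,::-1]); np.savez(f"{f}.npz",im=im,d=d,K=c["camera_matrix"],r=c["rvec"],t=c["tvec"])
can("s15.npz",(.54,-.039),.105,.185)
im,d,K,R,t=load("s15.npz");W=cloud(d,K,R,t);x,y,z=[W[...,i] for i in range(3)]
m=(x>.565)&(x<.582)&(abs(y+.292)<.02)&(z>.02)&(z<.1)&(im.max(2)<60); p=W[m]; print("bar end",len(p),"ztop",np.percentile(p[:,2],[50,95,99]).round(4),"y",np.median(p[:,1]).round(4))
m=(z>.12)&(abs(x-.63)<.2)&(y>0.05); 
m=(z>.15)&(z<.22)&(y>0)&(x>.7)&(y<.2);print("bottle",np.median(W[m],0).round(4))
m=(z>.07)&(z<.09)&(y>.3)&(x<.55);print("mug",np.median(W[m],0).round(4))
print(manip.get_state()["position"],manip.get_state()["contact_force"])
E
```

```text
pos [ 0.5279 -0.2857  0.0369] target [ 0.5283 -0.2835  0.0358] F [-3.  -3.1 10.1] w 0.0175 t 25.8
shift now-axes [ 0.05 -0.16  0.19] turn [ 1.42 -1.35  0.45] shift target-axes [ 0.05 -0.16  0.19] qpos [-0.79  0.6   1.56  0.31  1.29  0.62]
can n 750 centre at z 0.145 [ 0.5411 -0.0391] lean [-0.001  0.001] rms 0.0004
bar end 114 ztop [0.071  0.0754 0.0767] y -0.2963
bottle [0.7812 0.1126 0.1968]
mug [0.4625 0.3761 0.0769]
[ 0.52789592 -0.28577936  0.03692815] [-2.25779913 -3.9741313  10.13403792]
```

View pics/s15.png

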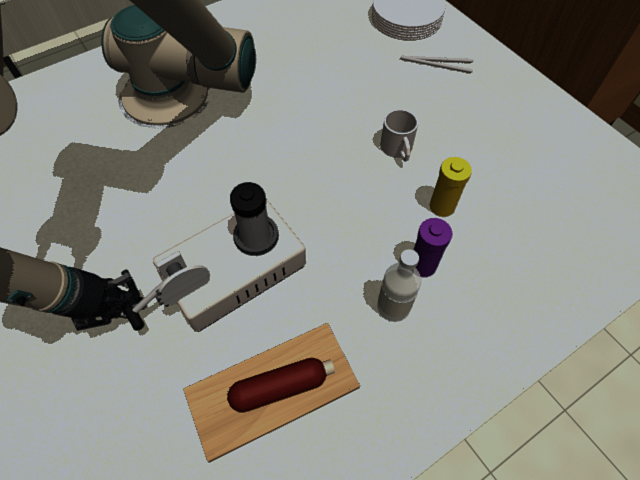

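The bar end's top is at z ≈ 0.0755, or about 0.0735 after the 2 mm bias seen at rest. That puts the lever near 0.96, so the bar has slipped a few mm up in the jaws. That's too marginal, so I'll grip harder and press further.

Emit:
{"fn": "servo_tool", "kwargs": {
  "deltas": [0,-0.1,0.6,0.8,-0.6,0,0,-0.1,0.7,0.5,-0.5,0,0,-0.1,0.7,0,0,0,0,-0.1,0.7,0,0,0],
  "grip_force": 120
}}

```text
clock: 26.25
position: [0.5272, -0.2793, 0.025]
ee_rot: [-0.21, 0.977, 0.014, 0.003]
contact_force: [-2.7, -0.3, 8.2]
width: 0.0174
```

```bash
cat > bar.py <<'E'
import sys
from rig import eyes,manip
from can import *
f=sys.argv[1];n="scene";c=eyes.get_calibration(n);im,d=eyes.get_image(n)
cv2.imwrite(f"pics/{f}.png",cv2.resize(im[200:350,0:200,::-1],(800,600))); np.savez(f"{f}.npz",im=im,d=d,K=c["camera_matrix"],r=c["rvec"],t=c["tvec"])
from scipy.optimize import least_squares
def bar(f,y0,zlo):
    im,d,K,R,t=load(f);W=cloud(d,K,R,t);x,y,z=[W[...,i] for i in range(3)]
    m=(x>.564)&(x<.576)&(abs(y-y0)<.02)&(z>zlo)&(z<.2)&(im.max(2)<60); p=W[m]
    s=least_squares(lambda a:np.hypot(p[:,1]-a[0],p[:,2]-a[1])-.010,[y0,np.percentile(p[:,2],90)-.01],loss="soft_l1",f_scale=.001)
    print(f,"bar end fit y,z",s.x.round(4),"n",len(p),"med res",np.median(abs(s.fun)).round(4),"top",np.percentile(p[:,2],98).round(4)); return s.x
a=bar("scene0.npz",-.292,.13)
b=bar(f+".npz",-.296,.02)
dz=b[1]-a[1]; print("q from dz",.525-np.arcsin((.055+dz)/.110))
st=manip.get_state();print(st["position"].round(4),st["contact_force"].round(1),round(st["width"],4))
E
python3 lev.py "(.5465,-.2915,.053)"; python3 bar.py s16
```

```text
pos [ 0.5272 -0.2793  0.025 ] target [ 0.5283 -0.2835  0.0358] F [-2.7 -0.3  8.2] w 0.0174 t 26.25
shift now-axes [ 0.11 -0.06 -1.16] turn [ 0.7  -0.51  0.48] shift target-axes [ 0.1  -0.07 -1.16] qpos [-0.79  0.62  1.56  0.31  1.28  0.62]
scene0.npz bar end fit y,z [-0.292   0.1649] n 94 med res 0.0006 top 0.1759
s16.npz bar end fit y,z [-0.2913  0.053 ] n 71 med res 0.0008 top 0.0659
q from dz 1.0688080744385484
[ 0.5272 -0.279   0.0246] [-2.7 -2.3  7.5] 0.0176
```

View pics/s16.png

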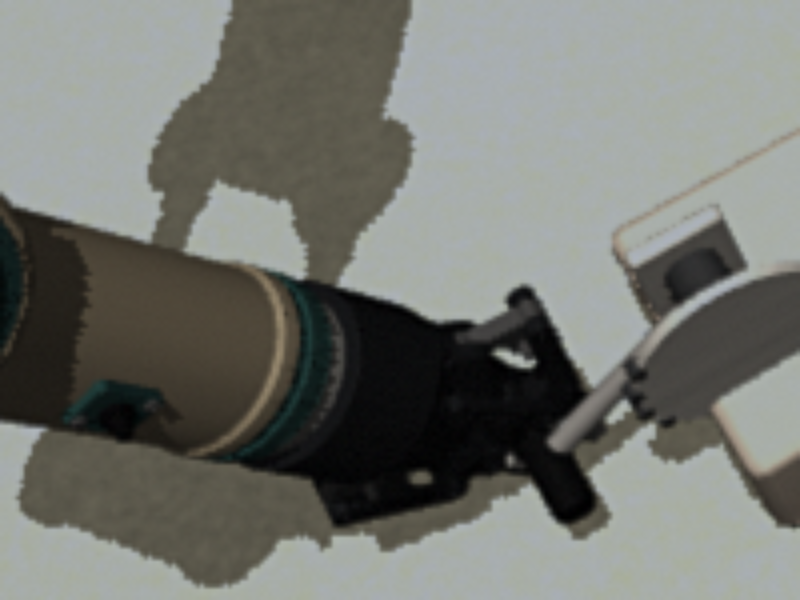

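The lever is at q ≈ 1.07, with the bar end at (565,490) in this crop. I'll hold half a second with a slight push against creep, recheck, and hand in.

Emit:
{"fn": "servo_tool", "kwargs": {
  "deltas": [0,-0.05,0.35,0,-0.2,0,0,-0.05,0.35,0,-0.2,0,0,-0.05,0.35,0,-0.2,0,0,-0.05,0.35,0,-0.2,0]
}}

```text
clock: 26.7
position: [0.5269, -0.2778, 0.0222]
ee_rot: [-0.206, 0.978, 0.015, -0.002]
contact_force: [-5.1, -5.4, 14.9]
width: 0.0175
```

```bash
python3 bar.py s17; python3 bar.py s18; python3 - <<'E'
from can import *
can("s18.npz",(.54,-.039),.105,.185)
E
```

```text
scene0.npz bar end fit y,z [-0.292   0.1649] n 94 med res 0.0006 top 0.1759
s17.npz bar end fit y,z [-0.2896  0.0504] n 73 med res 0.0007 top 0.0631
q from dz 1.0962067807046543
[ 0.5269 -0.2778  0.0222] [-5.  -4.5 14.8] 0.0173
scene0.npz bar end fit y,z [-0.292   0.1649] n 94 med res 0.0006 top 0.1759
s18.npz bar end fit y,z [-0.2898  0.0508] n 72 med res 0.0008 top 0.063
q from dz 1.0925514151830316
[ 0.527  -0.2778  0.0222] [-4.5 -3.6 13.7] 0.0175
can n 754 centre at z 0.145 [ 0.5411 -0.0392] lean [-0.001  0.001] rms 0.0004
```

The lever is stable at q ≈ 1.09 with about 14 N on the tool, and the jar is unmoved in its seat. I'm handing in.

```bash
python3 -c "
from rig import manip
print(manip.sign_off()); print(manip.get_state()['clock'])"
```

```text
the job is handed in; nothing more can be done
None
the job is handed in; nothing more can be done
```

I finished the job and handed it in at about 27 s of the 72 s allowed; the hand-in gives no verdict.

**What I did:**
- **Jar:** I picked the black-lidded steel jar, gripped it by the lid and tipped the tool to 138°, holding there for over a second. I then set it upright in the mill's seat and let go.
- **Lever:** I then gripped the lever bar across and pressed it along its arc to the third position, and was still holding it there at hand-in.

**Last checks:**
- **Jar in seat:** it stood about 2 mm from the measured seat centre, leaning about 0.001 rad, and had not moved after release. It was not in contact with the robot.
- **Lever:** the bar measured from the scene camera gave about 1.09 rad, steady over two pictures, with about 14 N on the tool.
- **Bystanders:** with the lever nearly down, the mug and bottle still measured where they started. The salami looked unmoved in the picture; I did not measure it.

**What went wrong on the way:**
- **First press:** pushing on the bar with closed fingertips slid towards its outer edge, at about 0.2 rad with the jar already seated. I lifted off and gripped the bar instead.
- **Lever reading:** the tool pose at first suggested about 1.06 rad, but the picture showed only about 0.96 because the bar had slipped in the jaws. I gripped harder and pressed further until the picture showed 1.09.

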